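Pack the staining kit caddy

ROBOT

A 6-joint arm with a two-finger parallel gripper is mounted at the origin on a cart in front of the work surface, level with it; the furniture and walls round the work are solid. World frame = base frame: x ahead of the robot, y to its left, z up, the work surface at z = 0. Lengths are in m, angles in rad, forces in N, time in s.
With the tool pointing down it reaches from about 0.4 to 0.825 m from the base axis. Payload 7 kg.
Tool frame: the origin (TCP) lies at the very end of the fingers, on their centre line; the grasp point (between the pads) lies 19 mm behind it; x points along the fingers, y is the direction in which the jaws open and shut, and the axes are right-handed (so a half turn about x gives the same grasp; the last joint's range is limited). The gripper opens to 88 mm and grips with 3 to 60 N. Pads are 19 mm wide; open, the fingers measure 130 mm over their backs; the gripper's body (78 mm by 193 mm) begins 47 mm behind the grasp point.
Start: joints at [-0.883, 0.359, 0.012, 0, -1.224, -0.288], TCP at [0.263, -0.622, 0.197] pointing down, gripper open.
Joint ranges: [-3.07, 3.07], [-1.43, 2.12], [-1.02, 1.25], [-3.03, 1.67], [-3.05, -0], [-3.03, 3.03]. Speed limits (rad/s): [2.39, 2.39, 3.01, 3.14, 3.14, 3.14].

INTERFACE

Orientations are given as [roll, pitch, yaw] about the fixed x, y, z axes, in that order (R = Rz(yaw) Ry(pitch) Rx(roll)).
In Python, from station import arm gives the robot as it stands.
- The arm moves only by the shell command python3 -m inch 'ROWS' [OPENING] [FORCE]. ROWS is text: rows parted by semicolons, each of 6 numbers parted by spaces: the shift along the world's x, y, z in units of 30 mm (1.0 is 30 mm), then the turn, a rotation vector about the world's x, y, z in units of 5 degrees (1.0 is 5 degrees). In form: dx dy dz wx wy wz; .... A call has 1 to 12 rows; each row shifts and turns the commanded pose from where the row before left it; what a row does not reach is not made up. A row lasts 1/8 s, in which the tool goes at most 62.5 mm and 10.7 degrees, less where a joint would pass 70% of its speed; a pose out of reach is approached as far as the arm can. A call is refused whole if a number of a shift passes 1 or a number of a turn 1, either way. A call with a gripper value outside its range is refused whole. OPENING is the opening, from 0 (shut) to 1 (fully open), set as the call begins (- or left out, the last holds). The fingers move at their own pace and stop on an object; FORCE is the grip in N (left out, the last holds). Time passes only in rows, so rows that do not move let the fingers close. It gives the time, the measured TCP pose, the force and the opening at its end, in the units of the state.
- arm.get_state(): the state, without advancing time (a new reading comes with each control period).
- arm.grab_frame(name): name is "scene" or "top" or "wrist"; returns a dict with "frame" (400x640x3 uint8, red, green, blue), "range_z" (400x640 float32, m along the optical axis (not along the pixel's ray), 0 where there is no reading), "mtx" (3x3 intrinsics, pixels), "pose" (4x4, takes a point from camera to world coordinates). Camera axes: x right, y up, looking along -z (the intrinsics and any distortion apply to the point x, -y, -z); pixel columns grow to the right and rows downward; lengths in m; the calibration is good to about 2 mm. The wrist camera is an equidistant fisheye: a pixel r from the principal point sees the ray r / f radians off the axis. A picture is of the moment at which its call begins.
- arm.job_done(): hands the job in, once; it reports no verdict.
Trained networks look in a picture, given as the dict that the camera call returned (one of the last four; its "shot" number tells which), for a name from the list of things; names that differ only in an ending like _2 or _b are one class to them, and where a whole thing is asked for, a point or a joint stands for the part that bears it (a point fixed in the world has none). Each returns a list of dicts, best first, with "confidence" (0 to 1); they miss things now and then, are a little off and sometimes report something else, mostly with a low value. They report only what shows in the picture. A call takes as long as a camera call.
- arm.search_frame(picture, target): "extent" ([centre column, centre row, width, height] as shares, 0 to 1, of the picture: columns of its width, rows of its height, round what is visible of it).
- arm.masks_of(picture, target): "mask" (400x640 bool, what is visible of it) and "extent" ([centre column, centre row, width, height] as shares, 0 to 1, of the picture: columns of its width, rows of its height, round what is visible of it).
- arm.place_of(picture, target): "position" ([column, row] as shares, 0 to 1, of the picture: columns of its width, rows of its height: a listed point, or the origin of a listed thing).
The state is a dict: "t": time; "q": joint angles; "qd": joint speeds; "joint_efforts": joint torques, N m; "eef_pos": TCP position; "ee_rot": TCP orientation; "force": force on the tool from outside, world axes, zero at the start; "moment": the same for the moment, N m; "width": finger opening in m.
Only numpy, scipy, OpenCV 4.12 (cv2) and the standard library are available. Lean on these libraries where they do the work, as an engineer would, in place of code of your own. Each camera call takes 0.05 s, during which the arm holds its last target. There are 200 camera calls.

TASK

Pack the staining kit into the blue caddy: stand the amber bottle with the white cap in the large round well, the small black-capped oil bottle in the small round well, the glass staining jar in the square well and the slide carton with the blue band in the long slot, each upright and right down on the floor of its well. Use the ones standing near the caddy, not those along the window; leave the red-capped bottle and the orange-banded carton standing where they are, and set things down gently, do not drop them.

Things in the scene. Friction and masses are not known exactly. Their poses are not given: they have to be found in the camera images.
- white_cap_bottle: Amber glass stain bottle with WHITE cap and red-banded label, loose, standing upright. Round body 48 mm diameter to 93 mm height, then cap 26 mm diameter; 113 mm tall in all, about 0.15 kg. Origin: centre of the underside; z up. Its place is the large round well.
- red_cap_bottle: Look-alike that stays: the same amber glass bottle (48 mm diameter, 113 mm tall) but with RED cap and blue-banded label, standing upright. Origin: centre of the underside; z up. 
- oil_bottle: Small amber bottle of immersion oil with black cap, loose, standing upright. Round body 31 mm diameter to 57 mm height, then cap 22 mm diameter; 73 mm tall in all, about 45 g. Origin: centre of the underside; z up. Its place is the small round well.
- staining_jar: Glass staining jar with round black lid, loose, standing upright. Body 58 mm (its x) x 53 mm (its y) to 70 mm height, then lid 55 mm diameter; 86 mm tall in all, about 0.19 kg. Origin: centre of the underside; z up. Its place is the square well.
- blue_slide_pack: White carton of slides with a BLUE band round its upper edge, loose, standing on its long narrow side: 32 mm (its x) x 82 mm (its y) x 54 mm tall, about 0.24 kg. Origin: centre of the underside; z up. Its place is the long slot.
- orange_slide_pack: Look-alike that stays: white carton of the same size (32 x 82 x 54 mm) but with an ORANGE band round its upper edge. Origin: centre of the underside; z up. 
- insert_large_round: White insert, 84 x 106 x 18 mm (x, y, z), in one of four cells (2 x 2, pitch 86 mm in x, 108 mm in y) of the fixed blue caddy (wall top 24 mm above the bench). Origin: centre of its underside, 4 mm above the bench; z up. In its middle the large round well, 62 mm diameter, 13 mm deep; floor 5 mm above the origin. For the white-capped bottle.
- insert_small_round: White insert, 84 x 106 x 18 mm (x, y, z), in one of four cells (2 x 2, pitch 86 mm in x, 108 mm in y) of the fixed blue caddy (wall top 24 mm above the bench). Origin: centre of its underside, 4 mm above the bench; z up. In its middle the small round well, 46 mm diameter, 13 mm deep; floor 5 mm above the origin. For the oil bottle.
- insert_square: White insert, 84 x 106 x 18 mm (x, y, z), in one of four cells (2 x 2, pitch 86 mm in x, 108 mm in y) of the fixed blue caddy (wall top 24 mm above the bench). Origin: centre of its underside, 4 mm above the bench; z up. In its middle the nearly square well, 72 mm (x) x 70 mm (y), 13 mm deep; floor 5 mm above the origin. For the staining jar.
- insert_slot: White insert, 84 x 106 x 18 mm (x, y, z), in one of four cells (2 x 2, pitch 86 mm in x, 108 mm in y) of the fixed blue caddy (wall top 24 mm above the bench). Origin: centre of its underside, 4 mm above the bench; z up. In its middle the long slot, 48 mm (x) x 96 mm (y), 13 mm deep; floor 5 mm above the origin. For the blue-banded carton, y along y, either way round.

How it is judged:
At the end, for the whole second after the job is handed in: Each kit part stands upright (0.1 rad) on the floor of its own well, within 13 mm of the well centre, the blue-banded carton along its slot (0.25 rad), all released and at rest; the red-capped bottle and the orange-banded carton stand upright within 30 mm of where they were (horizontal distance between white_cap_bottle and insert_large_round below 0.013 m and z of white_cap_bottle in the frame of insert_large_round between 0 and 0.009 m and angle between each of white_cap_bottle, oil_bottle, staining_jar, blue_slide_pack, red_cap_bottle, orange_slide_pack's own z axis and vertical below 0.1 rad and linear speed of each of white_cap_bottle, oil_bottle, staining_jar, blue_slide_pack below 0.03 m/s and angular speed of each of white_cap_bottle, oil_bottle, staining_jar, blue_slide_pack below 0.3 rad/s and contact force between each of white_cap_bottle, oil_bottle, staining_jar, blue_slide_pack and the fingers below 0.05 N and horizontal distance between oil_bottle and insert_small_round below 0.013 m and z of oil_bottle in the frame of insert_small_round between 0 and 0.009 m and horizontal distance between staining_jar and insert_square below 0.013 m and z of staining_jar in the frame of insert_square between 0 and 0.009 m and horizontal distance between blue_slide_pack and insert_slot below 0.013 m and z of blue_slide_pack in the frame of insert_slot between 0 and 0.009 m and angle between the y axis of blue_slide_pack and the y axis of insert_slot, either way round below 0.25 rad and distance of each of red_cap_bottle, orange_slide_pack from where it was at the start of the episode below 0.03 m); the robot touches nothing.
It fails at once if a kit part is dropped: let go while its underside is more than 30 mm above the bench ((height (world z) of white_cap_bottle above 0.03 m and contact force between white_cap_bottle and anything else below 0.001 N) or (height (world z) of oil_bottle above 0.03 m and contact force between oil_bottle and anything else below 0.001 N) or (height (world z) of staining_jar above 0.03 m and contact force between staining_jar and anything else below 0.001 N) or (height (world z) of blue_slide_pack above 0.03 m and contact force between blue_slide_pack and anything else below 0.001 N)).
It fails at once if the red-capped bottle or the orange-banded carton, which do not belong, is moved by more than 30 mm or knocked over ((distance of red_cap_bottle from where it was at the start of the episode above 0.03 m or angle between red_cap_bottle's own z axis and vertical above 0.5 rad) or (distance of orange_slide_pack from where it was at the start of the episode above 0.03 m or angle between orange_slide_pack's own z axis and vertical above 0.5 rad)).
It also fails if it takes over 112 s, if anything falls off the work surface, if the arm or the gripper's body presses on something with over 40 N, if the wrist force passes 120 N, or if a joint passes its speed limit or range.

## Working session

There is one attempt and no reset: what is moved stays moved. The work goes in short steps, Python scripts to look and compute and a shell command to move; the robot and the scene stay as the last step left them, time stands still between calls to the robot, and variables do not carry over. Pictures are saved under pics/ and viewed, about 12 in all and at most 16, crops included, and the job is handed in when it is done.

```bash
ls; mkdir -p pics
cat > h.py <<'E'
import numpy as np, cv2
from station import arm
def world(p,u,v,z=None):
    K=p["mtx"];T=p["pose"];u=np.asarray(u,float);v=np.asarray(v,float)
    d=p["range_z"][v.astype(int),u.astype(int)] if z is None else z
    c=np.stack([(u-K[0,2])/K[0,0]*d,-(v-K[1,2])/K[1,1]*d,-d*np.ones_like(u)],-1)
    return c@T[:3,:3].T+T[:3,3]
def save(p,n): cv2.imwrite(f"pics/{n}.png",p["frame"][:,:,::-1])
N=["white_cap_bottle","red_cap_bottle","oil_bottle","staining_jar","blue_slide_pack","orange_slide_pack","insert_large_round","insert_small_round","insert_square","insert_slot"]
E
python3 - <<'E'
from h import *
s=arm.get_state();print({k:np.round(v,3) for k,v in s.items()})
for c in("top","scene"):
    p=arm.grab_frame(c);save(p,c+"0")
    print(c,p["mtx"].round(1).tolist(),p["pose"].round(3).tolist())
    for n in N:
        for m in arm.masks_of(p,n)[:3]:
            v,u=np.nonzero(m["mask"]&(p["range_z"]>0))
            if len(u)<5: continue
            w=world(p,u,v); zt=np.percentile(w[:,2],95); t=w[w[:,2]>zt-.006]
            r=cv2.minAreaRect((t[:,:2]*1000).astype(np.float32))
            print(n,round(m["confidence"],2),len(u),"px",int(u.mean()),int(v.mean()),"ztop",zt.round(3),"rect",np.round(r[0]),np.round(r[1]),round(r[2]))
E
```

```text
pics
{'t': np.float64(0.0), 'q': array([-0.883,  0.359,  0.011, -0.   , -1.224, -0.288]), 'qd': array([ 0.001,  0.001, -0.001,  0.   ,  0.   , -0.   ]), 'joint_efforts': array([ 0.0000e+00, -5.8272e+01,  2.9304e+01,  6.9970e+00,  7.0000e-03,
       -0.0000e+00]), 'eef_pos': array([ 0.263, -0.621,  0.196]), 'ee_rot': array([1.673, 1.569, 2.073]), 'force': array([ 0.646, -0.333, -0.014]), 'moment': array([-0.01 ,  0.012, -0.02 ]), 'width': np.float64(0.088)}
top [[493.7, 0.0, 324.3], [0.0, 493.7, 198.1], [0.0, 0.0, 1.0]] [[0.015, 0.998, -0.056, 0.452], [-1.0, 0.014, -0.013, 0.04], [-0.012, 0.056, 0.998, 1.451], [0.0, 0.0, 0.0, 1.0]]
white_cap_bottle 0.82 246 px 287 177 ztop 0.113 rect [587. 165.] [25. 22.] 3
red_cap_bottle 0.66 308 px 460 242 ztop 0.113 rect [ 412. -328.] [24. 25.] 85
red_cap_bottle 0.38 1032 px 345 222 ztop 0.026 rect [463.  -3.] [ 83. 105.] 82
oil_bottle 0.55 99 px 239 227 ztop 0.075 rect [445. 302.] [18. 18.] 43
staining_jar 0.87 457 px 199 214 ztop 0.088 rect [476. 413.] [50. 51.] 1
blue_slide_pack 0.64 386 px 300 139 ztop 0.058 rect [699. 131.] [81. 31.] 67
orange
[... 729 characters left out ...]
9
oil_bottle 0.6 323 px 255 249 ztop 0.071 rect [441. 305.] [22. 18.] 45
staining_jar 0.65 798 px 210 256 ztop 0.085 rect [473. 417.] [50. 53.] 81
blue_slide_pack 0.67 263 px 259 191 ztop 0.055 rect [661. 170.] [ 46. 120.] 56
orange_slide_pack 0.68 641 px 301 237 ztop 0.055 rect [423. 175.] [33. 84.] 23
orange_slide_pack 0.4 563 px 273 204 ztop 0.107 rect [578. 169.] [26. 21.] 62
insert_large_round 0.64 482 px 327 196 ztop 0.023 rect [567. -16.] [ 97. 110.] 75
insert_small_round 0.79 558 px 344 212 ztop 0.024 rect [462.  -2.] [ 87. 118.] 83
insert_square 0.58 466 px 351 190 ztop 0.023 rect [ 554. -103.] [ 91. 115.] 83
insert_slot 0.74 537 px 369 205 ztop 0.023 rect [453. -87.] [ 88. 114.] 79
```

Run:
```python
import cv2
a=cv2.imread("pics/top0.png");cv2.imwrite("pics/top0c.png",cv2.resize(a[90:290,150:500],None,fx=2.28,fy=2.28,interpolation=3))
```

```text
(no output)
```

View pics/scene0.png

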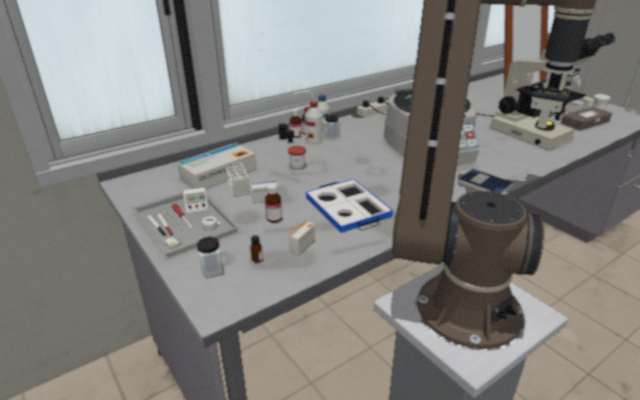

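```bash
ls pics
```

```text
scene0.png
top0.png
top0c.png
```

View pics/top0c.png

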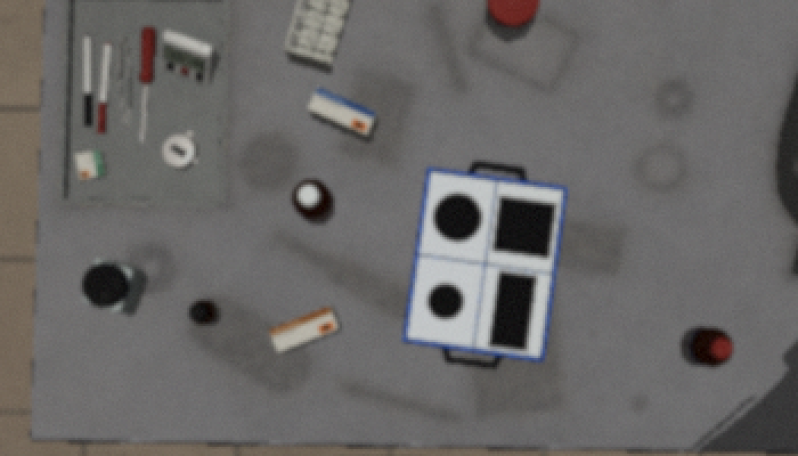

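The images show the caddy in the top crop with these wells: large round (457,217), square (524,227), small round (445,300) and slot (513,310). The kit parts are the jar (107,285), oil bottle (204,312), white-cap bottle (310,198) and blue-banded carton (342,112). The look-alikes are the orange carton at (305,330) and the red-cap bottle at (712,346).

Next I'll check the tool axes and what stands near the carton.

```bash
cat >> h.py <<'E'
from scipy.spatial.transform import Rotation as R
def st():
    s=arm.get_state();r=R.from_euler("xyz",s["ee_rot"]).as_matrix()
    print("t",round(float(s["t"]),2),"tcp",np.round(np.array(s["eef_pos"])*1000,1),"jaw deg",round(np.degrees(np.arctan2(r[1,1],r[0,1])),1),"down",r[:,0].round(3),"q",np.round(s["q"],2),"F",np.round(s["force"],1),"w",round(float(s["width"])*1000,1))
    return s
E
python3 - <<'E'
from h import *
st()
p=arm.grab_frame("top")
v,u=np.mgrid[90:240,150:345];w=world(p,u.ravel(),v.ravel())*1000
# height map on 20 mm grid x 600..900,y 60..260
print("cols y:",list(range(250,50,-20)))
for x in range(860,600,-20):
    print(x,[int(np.percentile(w[(abs(w[:,0]-x)<10)&(abs(w[:,1]-y)<10),2],90)) if ((abs(w[:,0]-x)<10)&(abs(w[:,1]-y)<10)).any() else None for y in range(250,50,-20)])
# jar body region
m=(abs(w[:,0]-476)<60)&(abs(w[:,1]-413)<60)&(w[:,2]>8)
r=cv2.minAreaRect(w[m][:,:2].astype(np.float32));print(r)
p=arm.grab_frame("wrist");save(p,"wrist0");print(p["mtx"],p["pose"].round(3))
s=arm.grab_frame("scene")["frame"][215:285,180:270];cv2.imwrite("pics/jar.png",cv2.resize(s[:,:,::-1],None,fx=6,fy=6,interpolation=2))
E
```

```text
t 1.1 tcp [ 262.7 -621.7  196.8] jaw deg 112.9 down [-0.  0. -1.] q [-0.88  0.36  0.01  0.   -1.22 -0.29] F [ 0.9 -0.3  0.8] w 87.6
cols y: [250, 230, 210, 190, 170, 150, 130, 110, 90, 70]
860 [0, 1, 2, 1, 5, 4, 5, 5, 2, 0]
840 [3, 2, 2, 53, 52, 55, 53, 3, 4, 3]
820 [2, 4, 2, 54, 55, 53, 55, 4, 4, 2]
800 [4, 2, 3, 54, 55, 56, 6, 2, 2, 3]
780 [2, 4, 50, 58, 57, 55, 3, 2, 3, 2]
760 [4, 2, 3, 30, 54, 54, 3, 3, 2, 2]
740 [3, 2, 3, 4, 3, 2, 2, 2, 4, 2]
720 [2, 3, 3, 2, 55, 55, 54, 3, 3, 2]
700 [2, 3, 2, 2, 55, 57, 55, 58, 53, 2]
680 [2, 3, 3, 1, 2, 14, 55, 58, 55, 3]
660 [3, 2, 2, 1, 1, 2, 3, 4, 3, 4]
640 [2, 3, 2, 2, 2, 4, 1, 2, 3, 3]
620 [2, 2, 3, 2, 2, 4, 2, 3, 2, 2]
((474.5154724121094, 406.89892578125), (68.9869384765625, 58.27351760864258), 74.88994598388672)
[[309.70691629   0.         314.84160941]
 [  0.         309.70691629 200.36233099]
 [  0.           0.           1.        ]] [[-0.389 -0.886 -0.252  0.194]
 [ 0.921 -0.374 -0.106 -0.651]
 [-0.001 -0.274  0.962  0.385]
 [ 0.     0.     0.     1.   ]]
```

View pics/jar.png

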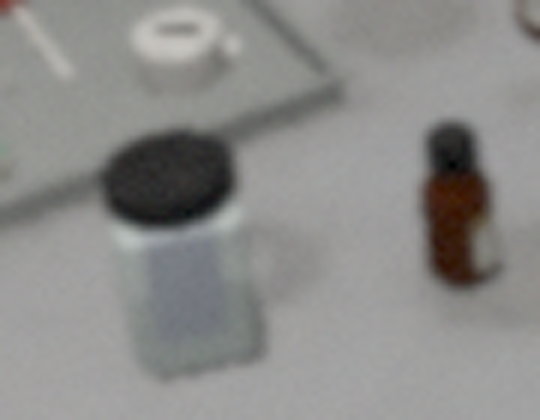

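The jar (centre about (180,255) in the crop) has a flat face turned to the camera. The bench around the carton is clear apart from a 55 mm rack. Order: white bottle, carton, oil bottle, jar.

```bash
r="echo"; python3 -m inch '0.41 1 0 0 0 0;0.41 1 0 0 0 0;0.41 1 0 0 0 0;0.41 1 0 0 0 0;0.41 1 0 0 0 0;0.41 1 0 0 0 0;0.41 1 0 0 0 0;0.41 1 0 0 0 0;0.41 1 0 0 0 0;0.41 1 0 0 0 0;0.41 1 0 0 0 0;0.41 1 0 0 0 0' 1 20
```

```text
t: 2.75
eef_pos: [0.4107, -0.2608, 0.197]
ee_rot: [-0.662, 1.57, -0.263]
force: [-0.1, -0.6, 0.1]
width: 0.0877
```

```bash
python3 -m inch '0.41 1 0 0 0 0;0.41 1 0 0 0 0;0.41 1 0 0 0 0;0.41 1 0 0 0 0;0.41 1 0 0 0 0;0.41 1 0 0 0 0;0.41 1 0 0 0 0;0.41 1 0 0 0 0;0.41 1 0 0 0 0;0.41 1 0 0 0 0;0.41 1 0 0 0 0;0 0 0 0 0 0'
python3 - <<'E'
from h import *
st()
p=arm.grab_frame("wrist");save(p,"wrist1")
for n in N:
    for m in arm.search_frame(p,n)[:2]: print(n,round(m["confidence"],2),np.round(np.array(m["extent"])*[640,400,640,400]))
E
```

```text
t: 4.25
eef_pos: [0.5462, 0.0699, 0.1965]
ee_rot: [-2.862, 1.571, -2.461]
force: [-0.5, -0.6, -0.8]
width: 0.0878
t 4.25 tcp [546.2  69.9 196.5] jaw deg 113.0 down [-0. -0. -1.] q [ 0.48  0.15 -0.26  0.   -1.15 -1.65] F [-0.5 -0.6 -0.8] w 87.8
white_cap_bottle 0.95 [370. 239.  45.  58.]
red_cap_bottle 0.68 [92.  4. 41.  7.]
red_cap_bottle 0.59 [313. 306.  53.  26.]
oil_bottle 0.93 [507. 178.  38.  32.]
staining_jar 0.56 [546. 222.  61.  43.]
blue_slide_pack 0.88 [312. 306.  60.  24.]
blue_slide_pack 0.36 [228.  59. 105. 103.]
orange_slide_pack 0.8 [434. 124.  77.  31.]
insert_large_round 0.68 [245. 168.  97. 106.]
insert_large_round 0.26 [189. 134.  87. 111.]
insert_small_round 0.77 [289.  89. 105. 110.]
insert_small_round 0.24 [546. 221.  64.  38.]
insert_square 0.6 [189. 134.  93. 108.]
insert_square 0.6 [288.  89. 106. 107.]
insert_slot 0.73 [228.  59. 103. 101.]
```

View pics/wrist1.png

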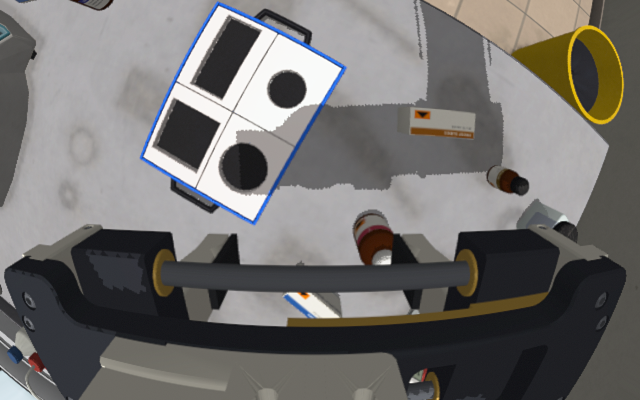

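The wrist view shows the white-cap bottle at (375,238), the oil bottle (507,180), the jar (548,220), the orange carton (442,122) and the four wells. The blue carton is just visible between the fingers at (312,303). I'll cross-check positions with the wrist camera.

```bash
cat >> h.py <<'E'
def wworld(p,u,v):
    K=p["mtx"];T=p["pose"];u=np.asarray(u,float);v=np.asarray(v,float)
    x=(u-K[0,2])/K[0,0];y=(v-K[1,2])/K[1,1];th=np.hypot(x,y);k=np.tan(th)/np.maximum(th,1e-9)
    d=p["range_z"][v.astype(int),u.astype(int)]
    return (np.stack([x*k*d,-y*k*d,-d],-1)@T[:3,:3].T+T[:3,3])*1000
def wmask(p,n,i=0):
    m=arm.masks_of(p,n)[i]["mask"]&(p["range_z"]>0)
    v,u=np.nonzero(m);return wworld(p,u,v)
def circ(xy):
    A=np.c_[2*xy,np.ones(len(xy))];s=np.linalg.lstsq(A,(xy**2).sum(1),rcond=None)[0];return s[:2],np.sqrt(s[2]+s[:2]@s[:2])
E
python3 - <<'E'
from h import *
p=arm.grab_frame("wrist")
# all points height map: wells = z 5..14 inside caddy
v,u=np.nonzero(p["range_z"]>0);w=wworld(p,u,v)
for n,c in dict(large=(569,-16),small=(463,-3),square=(559,-101),slot=(452,-88)).items():
    m=(abs(w[:,0]-c[0])<50)&(abs(w[:,1]-c[1])<40);f=w[m]
    k=m&(w[:,2]>4)&(w[:,2]<13); 
    r=cv2.minAreaRect(w[k][:,:2].astype(np.float32));print(n,"top z",np.percentile(f[:,2],80).round(1),"floor rect",np.round(r[0],1),np.round(r[1],1),round(r[2],1),k.sum())
for n in("white_cap_bottle","oil_bottle","staining_jar","orange_slide_pack","blue_slide_pack"):
    f=wmask(p,n);print(n,"zmax",f[:,2].max().round(1),end=" ")
    for lo,hi in((15,45),(20,55),(60,90),(95,115)):
        b=f[(f[:,2]>lo)&(f[:,2]<hi)]
        if len(b)>30: c,r=circ(b[:,:2]);print((lo,hi),c.round(1),r.round(1),end=" ")
    t=f[f[:,2]>np.percentile(f[:,2],97)-6];r=cv2.minAreaRect(t[:,:2].astype(np.float32));print("top",np.round(r[0],1),np.round(r[1],1),round(r[2],1))
E
```

```text
large top z 335.3 floor rect [569.  -11.9] [98.3 70.7] 1.1 1779
small top z 22.7 floor rect [465.3  -2.8] [78.5 96.2] 89.0 1141
square top z 22.1 floor rect [ 549.4 -102.6] [70.9 89. ] 82.9 2613
slot top z 22.3 floor rect [453.6 -92.1] [ 52.1 105.5] 80.1 2625
white_cap_bottle zmax 113.4 (15, 45) [585.6 165.7] 23.8 (20, 55) [585.8 165.8] 24.0 (60, 90) [582.3 158.3] 14.5 (95, 115) [583.  161.5] 8.0 top [580.  156.5] [ 5.3 17.2] 44.5
oil_bottle zmax 74.8 (15, 45) [444.1 302.2] 14.9 (20, 55) [444.5 300.1] 12.3 (60, 90) [444.3 300.9] 8.3 top [444.1 301.4] [22.5 20.4] 8.6
staining_jar zmax 313.4 (15, 45) [476.5 428.1] 40.2 (20, 55) [471.  418.6] 29.7 (60, 90) [462.2 409.4] 15.5 top [466.2 281.5] [ 20.4 311.7] 3.2
orange_slide_pack zmax 25.1 (15, 45) [ 557.1 -100.3] 49.0 (20, 55) [ 557.4 -100.9] 49.2 top [ 557.3 -101.1] [ 88.4 109.7] 82.8
blue_slide_pack zmax 56.2 (15, 45) [687.3 154.8] 13.6 (20, 55) [697.3 132.5] 21.8 top [696.6 128.8] [76.3 31.9] 66.5
```

```bash
python3 -m inch '0.33 0.8 0 0 0 0;0.33 0.8 0 0 0 0;0.33 0.8 0 0 0 0;0.33 0.8 0 0 0 0;0 0 -0.8 0 0 0;0 0 -0.8 0 0 0;0 0 -0.8 0 0 0;0 0 -0.8 0 0 0;0 0 -0.8 0 0 0;0 0 -0.58 0 0 0;0 0 0 0 0 0;0 0 0 0 0 0'
```

```text
t: 6.6
eef_pos: [0.5859, 0.1647, 0.0601]
ee_rot: [-0.118, 1.57, 0.282]
force: [0.2, -0.0, 0.8]
width: 0.0877
```

```bash
python3 -m inch '0 0 0 0 0 0;0 0 0 0 0 0;0 0 0 0 0 0;0 0 0 0 0 0;0 0 0 0 0 0;0 0 0 0 0 0' 0 25
```

```text
t: 7.35
eef_pos: [0.5853, 0.1644, 0.0595]
ee_rot: [0.245, 1.57, 0.645]
force: [-0.7, 1.3, 0.2]
width: 0.0472
```

```bash
python3 -m inch '0 0 0.8 0 0 0;0 0 0.8 0 0 0;-0.08 -0.8 0 0 0 0;-0.09 -1 0 0 0 0;-0.09 -1 0 0 0 0;-0.09 -1 0 0 0 0;-0.09 -1 0 0 0 0;-0.09 -0.8 0 0 0 0;0 -0.4 0 0 0 0;0 0 0 0 0 0' 0 25
python3 - <<'E'
from h import *
st();p=arm.grab_frame("wrist");save(p,"w2")
f=wmask(p,"white_cap_bottle")
print(f[:,2].min(),f[:,2].max(),circ(f[(f[:,2]>55)&(f[:,2]<100)][:,:2]))
E
```

```text
t: 8.6
eef_pos: [0.5688, -0.0167, 0.1068]
ee_rot: [2.867, 1.57, -3.018]
force: [-0.7, 0.0, -1.7]
width: 0.0472
t 8.6 tcp [568.8 -16.7 106.8] jaw deg 112.8 down [-0.001 -0.    -1.   ] q [ 0.31  0.26 -0.35 -0.   -0.96 -1.49] F [-0.7  0.  -1.7] w 47.2
0.5874395991138925 215.74107468376602 (array([569.77583841, -15.58976055]), np.float64(24.133127086487796))
```

View pics/w2.png

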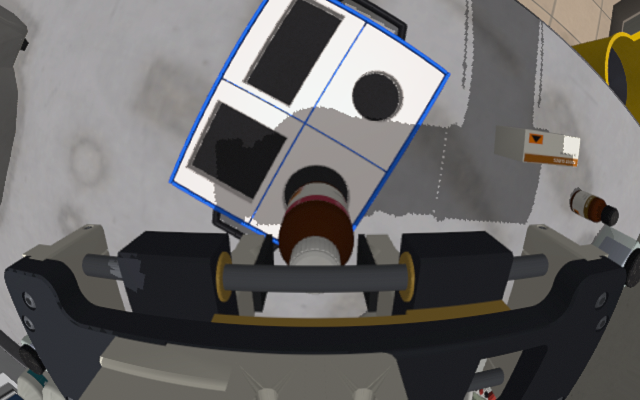

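The bottle is held upright above the large well (317,190), so I'm lowering it.

```bash
python3 -m inch '0 0 -0.4 0 0 0;0 0 -0.4 0 0 0;0 0 -0.2 0 0 0;0 0 -0.15 0 0 0;0 0 -0.1 0 0 0;0 0 0 0 0 0;0 0 0 0 0 0'
```

```text
t: 9.57
eef_pos: [0.5695, -0.0157, 0.0701]
ee_rot: [-0.213, 1.57, 0.187]
force: [-0.3, 0.0, -1.4]
width: 0.0469
```

```bash
python3 -m inch '0 0 -0.05 0 0 0;0 0 0 0 0 0;0 0 0 0 0 0'; python3 -m inch '0 0 -0.03 0 0 0;0 0 0 0 0 0'; python3 -m inch '0 0 0 0 0 0;0 0 0 0 0 0;0 0 0 0 0 0' 0.75
python3 - <<'E'
from h import *
st()
E
```

```text
t: 9.95
eef_pos: [0.5694, -0.0157, 0.0685]
ee_rot: [-0.285, 1.571, 0.115]
force: [1.1, -0.3, -0.2]
width: 0.0468
t: 10.2
eef_pos: [0.5701, -0.0155, 0.0684]
ee_rot: [-0.24, 1.569, 0.16]
force: [-1.7, 1.2, 4.7]
width: 0.047
t: 10.58
eef_pos: [0.5692, -0.0158, 0.0673]
ee_rot: [2.999, 1.571, -2.884]
force: [0.3, -0.2, 0.9]
width: 0.0649
t 10.57 tcp [569.2 -15.8  67.3] jaw deg 112.9 down [-0. -0. -1.] q [ 0.32  0.31 -0.39 -0.   -0.87 -1.49] F [ 0.3 -0.2  0.9] w 64.9
```

```bash
python3 -m inch '0 0 1 0 0 0;0 0 1 0 0 0;0 0 0.8 0 0 0;0.478 0.544 0 0 0 0.98;0.478 0.544 0 0 0 0.98;0.478 0.544 0 0 0 0.98;0.478 0.544 0 0 0 0.98;0.478 0.544 0 0 0 0.98;0.478 0.544 0 0 0 0.98;0.478 0.544 0 0 0 0.98;0.478 0.544 0 0 0 0.98;0.478 0.544 0 0 0 0.98' 0.8
python3 - <<'E'
from h import *
st();p=arm.grab_frame("wrist");save(p,"w3")
q=arm.grab_frame("top")
f=wmask(p,"blue_slide_pack");t=f[(f[:,2]>47)&(f[:,2]<62)];r=cv2.minAreaRect(t[:,:2].astype(np.float32));print("wrist",np.round(r[0],1),np.round(r[1],1),round(r[2],1))
for m in arm.masks_of(q,"white_cap_bottle")[:1]:
    v,u=np.nonzero(m["mask"]&(q["range_z"]>0));w=world(q,u,v)*1000;t=w[w[:,2]>np.percentile(w[:,2],95)-6];print("bottle",m["confidence"],cv2.minAreaRect(t[:,:2].astype(np.float32)),np.percentile(w[:,2],95))
E
```

```text
t: 12.08
eef_pos: [0.6987, 0.1315, 0.1511]
ee_rot: [2.387, 1.57, -2.724]
force: [0.3, 0.1, 0.3]
width: 0.0702
t 12.07 tcp [698.7 131.5 151.1] jaw deg 157.2 down [-0.001 -0.    -1.   ] q [ 0.46  0.44  0.04 -0.   -1.17 -0.86] F [0.3 0.1 0.3] w 70.2
wrist [698.6 130.9] [81.6 30.9] 66.3
bottle 0.71 ((570.8668212890625, -13.200028419494629), (21.88534927368164, 24.273218154907227), 2.5985732078552246) 122.8722001354684
```

View pics/w3.png

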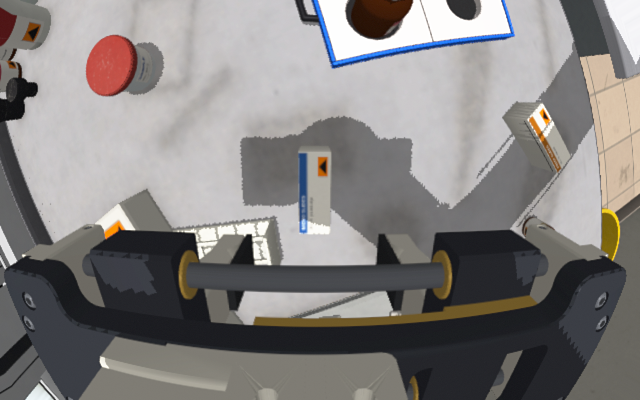

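The bottle stands in its well (centre about (570,-14), top at 122.9 mm). The blue-banded carton at (315,190) is squared to the jaws, so I'm descending and gripping.

```bash
python3 -m inch '0 0 -0.9 0 0 0;0 0 -0.9 0 0 0;0 0 -0.9 0 0 0;0 0 -0.9 0 0 0;0 0 -0.45 0 0 0;0 0 -0.18 0 0 0;0 0 0 0 0 0;0 0 0 0 0 0'; python3 -m inch '0 0 0 0 0 0;0 0 0 0 0 0;0 0 0 0 0 0;0 0 0 0 0 0;0 0 0 0 0 0' 0 30
```

```text
t: 13.28
eef_pos: [0.6991, 0.1313, 0.0258]
ee_rot: [-0.833, 1.569, 0.337]
force: [-0.1, -0.7, 0.7]
width: 0.0701
t: 13.9
eef_pos: [0.6985, 0.1311, 0.0246]
ee_rot: [-1.324, 1.571, -0.155]
force: [-0.1, 0.1, -0.8]
width: 0.0258
```

```bash
python3 -m inch '0 0 0 0 0 0;0 0 0 0 0 0'
python3 - <<'E'
from h import *
st();p=arm.grab_frame("wrist");save(p,"w4")
f=wmask(p,"blue_slide_pack");print(np.percentile(f[:,2],[1,50,99]));t=f[(f[:,2]>47)&(f[:,2]<62)];r=cv2.minAreaRect(t[:,:2].astype(np.float32));print("wrist",np.round(r[0],1),np.round(r[1],1),round(r[2],1))
E
```

```text
t: 14.15
eef_pos: [0.6984, 0.1311, 0.0246]
ee_rot: [-0.792, 1.571, 0.378]
force: [0.3, 0.5, 0.6]
width: 0.0055
t 14.15 tcp [698.4 131.1  24.6] jaw deg 157.0 down [ 0.  0. -1.] q [ 0.46  0.55 -0.1   0.   -0.92 -0.86] F [0.3 0.5 0.6] w 5.5
[ 6.56617283 54.26226017 55.87190423]
wrist [698.9 131. ] [83.  30.6] 67.0
```

View pics/w4.png

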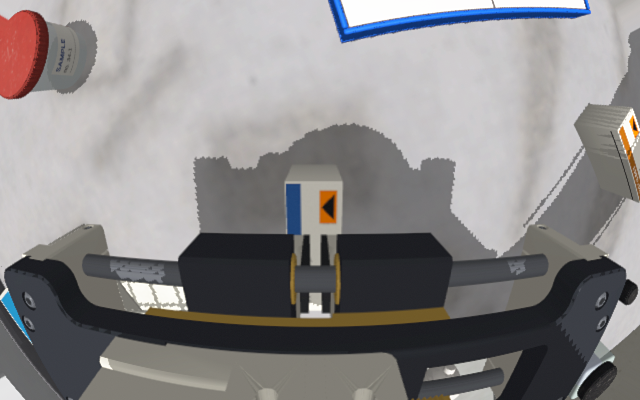

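Run:
```python
from h import *
st()
a=arm.grab_frame("scene");b=arm.grab_frame("top");p=arm.grab_frame("wrist")
A=cv2.resize(a["frame"][130:250,200:340],(560,480),interpolation=cv2.INTER_CUBIC)
C=cv2.resize(p["frame"][150:330,270:360],(240,480),interpolation=cv2.INTER_CUBIC)
cv2.imwrite("pics/cmp.png",np.hstack([A,C])[:,:,::-1])
```

```text
t 14.25 tcp [698.4 131.1  24.6] jaw deg 157.0 down [ 0.  0. -1.] q [ 0.46  0.55 -0.1   0.   -0.92 -0.86] F [ 0.1 -0.5  1.3] w 1.8
```

View pics/cmp.png

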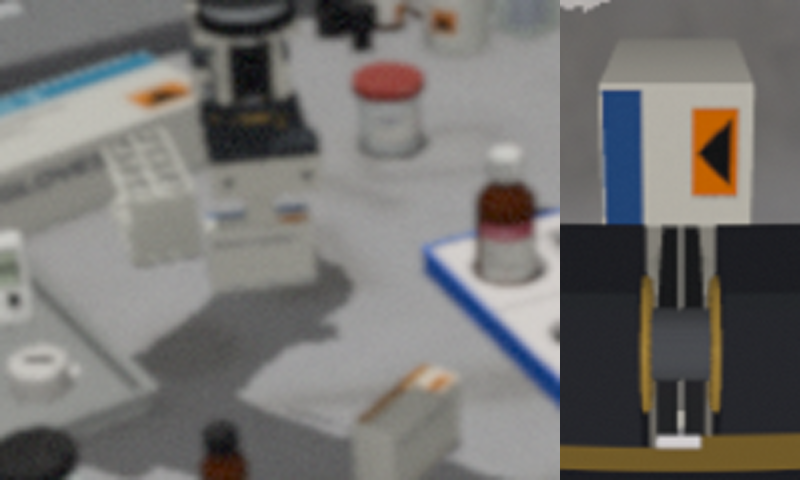

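The fingers shut to under 2 mm without stopping, yet the carton at (313,200) has not moved. I'll open in place, look, and try again.

```bash
python3 -m inch '0 0 0 0 0 0;0 0 0 0 0 0;0 0 0 0 0 0;0 0 0 0 0 0;0 0 0 0 0 0;0 0 0 0 0 0;0 0 0 0 0 0;0 0 0 0 0 0' 0.8 30;  python3 -m inch '0 0 1 0 0 0;0 0 1 0 0 0;0 0 1 0 0 0;0 0 1 0 0 0;0 0 0 0 0 0'
python3 - <<'E'
from h import *
st();p=arm.grab_frame("wrist");b=arm.grab_frame("top");a=arm.grab_frame("scene")
for q,c in((p,"w"),(b,"t")):
  for n in("blue_slide_pack","orange_slide_pack"):
    for m in arm.masks_of(q,n)[:2]:
        v,u=np.nonzero(m["mask"]&(q["range_z"]>0));f=wworld(q,u,v) if c=="w" else world(q,u,v)*1000
        t=f[(f[:,2]>47)&(f[:,2]<62)]
        if len(t)>20: r=cv2.minAreaRect(t[:,:2].astype(np.float32));print(c,n,round(m["confidence"],2),np.round(r[0],1),np.round(r[1],1),round(r[2],1),len(t))
P=p["frame"][80:330,200:440];A=a["frame"][130:250,200:340]
cv2.imwrite("pics/cmp2.png",np.hstack([cv2.resize(P,(384,400)),cv2.resize(A,(416,400),interpolation=cv2.INTER_CUBIC)])[:,:,::-1])
E
```

```text
t: 15.4
eef_pos: [0.6984, 0.1311, 0.0245]
ee_rot: [2.655, 1.571, -2.459]
force: [0.4, 0.5, -0.1]
width: 0.0691
t: 16.02
eef_pos: [0.7, 0.1316, 0.1479]
ee_rot: [-0.846, 1.565, 0.324]
force: [0.3, -1.1, -0.7]
width: 0.07
t 16.02 tcp [700.  131.6 147.9] jaw deg 157.0 down [ 0.005  0.002 -1.   ] q [ 0.46  0.45  0.03  0.   -1.15 -0.86] F [ 0.3 -1.1 -0.7] w 70.0
w blue_slide_pack 0.81 [698.5 130.8] [81.1 32.1] 66.9 2788
w orange_slide_pack 0.96 [426.  173.8] [33.4 83.3] 23.2 1516
t blue_slide_pack 0.7 [698.7 128.5] [79.  31.3] 66.2 166
t orange_slide_pack 0.6 [426.5 172.3] [30.5 78.9] 23.1 283
```

View pics/cmp2.png

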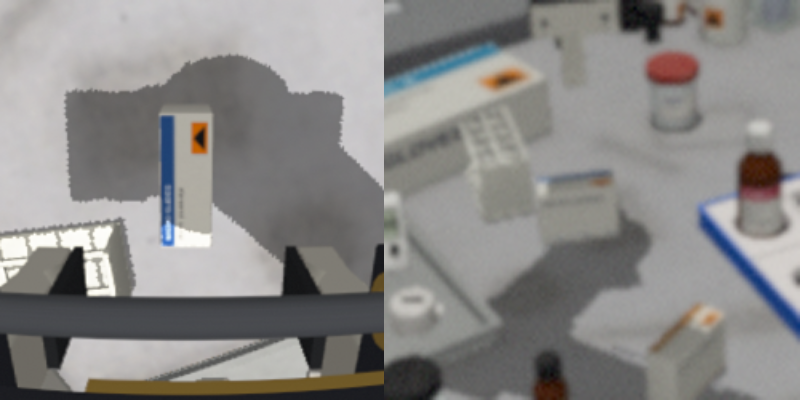

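The carton still stands untouched at (698.5,131). I'll retry with a lower grip, TCP about 16 mm, and watch the width.

```bash
python3 -m inch '0 0 -1 0 0 0;0 0 -1 0 0 0;0 0 -1 0 0 0;0 0 -0.8 0 0 0;0 0 -0.3 0 0 0;0 0 -0.15 0 0 0;0 0 0 0 0 0'; python3 -m inch '0 0 0 0 0 0;0 0 0 0 0 0;0 0 0 0 0 0;0 0 0 0 0 0;0 0 0 0 0 0' 0.3 15
```

```text
t: 17.25
eef_pos: [0.6988, 0.1312, 0.0176]
ee_rot: [-0.939, 1.57, 0.231]
force: [0.3, -1.3, 0.6]
width: 0.0703
t: 17.88
eef_pos: [0.6986, 0.1311, 0.0172]
ee_rot: [-1.226, 1.57, -0.057]
force: [-0.2, -0.1, 1.0]
width: 0.0307
```

```bash
python3 -m inch '0 0 0 0 0 0;0 0 0 0 0 0;0 0 0 0 0 0' 0.2 30
```

```text
t: 18.25
eef_pos: [0.6985, 0.1311, 0.0172]
ee_rot: [-1.094, 1.57, 0.075]
force: [0.1, -0.6, 0.7]
width: 0.0306
```

```bash
python3 -m inch '0 0 0.2 0 0 0;0 0 0.2 0 0 0;0 0 0 0 0 0;0 0 0 0 0 0'
python3 - <<'E'
from h import *
st();p=arm.grab_frame("wrist")
f=wmask(p,"blue_slide_pack");t=f[f[:,2]>np.percentile(f[:,2],98)-6];r=cv2.minAreaRect(t[:,:2].astype(np.float32));print(np.percentile(f[:,2],[2,50,98]),np.round(r[0],1),np.round(r[1],1),round(r[2],1))
E
```

```text
t: 18.75
eef_pos: [0.6982, 0.1311, 0.0289]
ee_rot: [1.76, 1.571, 2.93]
force: [0.4, 0.4, -1.6]
width: 0.0303
t 18.75 tcp [698.2 131.1  28.9] jaw deg 157.0 down [-0.  0. -1.] q [ 0.46  0.55 -0.09 -0.   -0.93 -0.86] F [ 0.4  0.4 -1.6] w 30.3
[24.46213733 66.28487568 67.63781425] [697.7 131.2] [83. 31.] 66.6
```

```bash
python3 -m inch '0 0 0.9 0 0 0;0 0 0.9 0 0 0;0 0 0.9 0 0 0;0 0 0.9 0 0 0;0 0 0.9 0 0 0;-0.547 -0.487 0 0 0 -0.987;-0.547 -0.487 0 0 0 -0.987;-0.547 -0.487 0 0 0 -0.987;-0.547 -0.487 0 0 0 -0.987;-0.547 -0.487 0 0 0 -0.987;-0.547 -0.487 0 0 0 -0.987;-0.547 -0.487 0 0 0 -0.987'; python3 -m inch '-0.547 -0.487 0 0 0 -0.987;-0.547 -0.487 0 0 0 -0.987;-0.547 -0.487 0 0 0 -0.987;-0.547 -0.487 0 0 0 -0.987;-0.547 -0.487 0 0 0 -0.987;-0.547 -0.487 0 0 0 -0.987;-0.547 -0.487 0 0 0 -0.987;-0.547 -0.487 0 0 0 -0.987;0 0 0 0 0 0;0 0 0 0 0 0'
python3 - <<'E'
from h import *
st();p=arm.grab_frame("wrist");save(p,"w5")
f=wmask(p,"blue_slide_pack");t=f[(f[:,2]>120)&(f[:,2]<215)];r=cv2.minAreaRect(t[t[:,2]>np.percentile(t[:,2],95)-6][:,:2].astype(np.float32));print(np.percentile(f[:,2],[2,50,98]),r)
E
```

```text
t: 20.35
eef_pos: [0.5827, 0.0283, 0.1639]
ee_rot: [2.335, 1.571, 2.899]
force: [-0.2, 0.9, -2.1]
width: 0.0307
t: 21.6
eef_pos: [0.4526, -0.0879, 0.1643]
ee_rot: [0.312, 1.57, 0.19]
force: [-0.3, 0.3, -1.9]
width: 0.0304
t 21.6 tcp [452.6 -87.9 164.3] jaw deg 83.0 down [ 0.001  0.    -1.   ] q [ 0.24  0.03 -0.49  0.   -1.06 -1.93] F [-0.3  0.3 -1.9] w 30.4
[160.18619564 201.73502047 203.0909261 ] ((452.5077819824219, -88.95531463623047), (31.08399200439453, 82.53379821777344), 82.87727355957031)
```

View pics/w5.png

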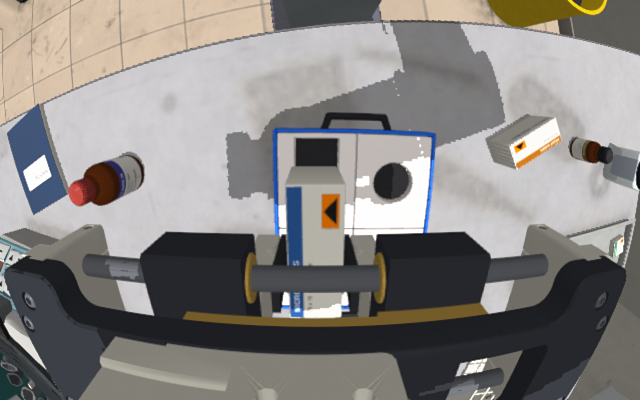

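The carton at (315,230) is square over the slot. I'm lowering it.

```bash
python3 -m inch '0 0 -0.9 0 0 0;0 0 -0.9 0 0 0;0 0 -0.9 0 0 0;0 0 -0.8 0 0 0;0 0 -0.4 0 0 0;0 0 -0.3 0 0 0;0 0 -0.2 0 0 0;0 0 -0.1 0 0 0;0 0 0 0 0 0;0 0 0 0 0 0';python3 -m inch '0 0 -0.05 0 0 0;0 0 0 0 0 0;0 0 0 0 0 0'
```

```text
t: 22.95
eef_pos: [0.4525, -0.088, 0.0295]
ee_rot: [0.322, 1.57, 0.2]
force: [-1.0, -0.7, -2.5]
width: 0.0305
t: 23.32
eef_pos: [0.4522, -0.088, 0.0276]
ee_rot: [-0.871, 1.571, -0.994]
force: [-0.4, 0.2, -2.7]
width: 0.0304
```

```bash
python3 -m inch '0 0 -0.04 0 0 0;0 0 0 0 0 0;0 0 0 0 0 0';python3 -m inch '0 0 -0.03 0 0 0;0 0 0 0 0 0;0 0 0 0 0 0'
```

```text
t: 23.7
eef_pos: [0.4522, -0.088, 0.0263]
ee_rot: [-2.849, 1.571, -2.971]
force: [-0.1, 0.4, -1.7]
width: 0.0307
t: 24.08
eef_pos: [0.4523, -0.0881, 0.0261]
ee_rot: [-0.487, 1.57, -0.609]
force: [-2.9, 1.2, 6.6]
width: 0.0304
```

```bash
python3 -m inch '0 0 0 0 0 0;0 0 0 0 0 0;0 0 0 0 0 0;0 0 0 0 0 0;0 0 1 0 0 0;0 0 1 0 0 0;0 0 1 0 0 0;0 0 1 0 0 0;0 1 0 0 0 1;0 1 0 0 0 1;0 1 0 0 0 1;0 1 0 0 0 1' 0.6 20; python3 -m inch '0 1 0 0 0 1;0 1 0 0 0 1;0 1 0 0 0 1;0 1 0 0 0 1;0 1 0 0 0 1;0 1 0 0 0 1;0 1 0 0 0 1;-0.1 1 0 0 0 1;-0.14 1 0 0 0 1;0 0 0 0 0 0;0 0 0 0 0 0'
python3 - <<'E'
from h import *
st();p=arm.grab_frame("wrist");save(p,"w6");b=arm.grab_frame("top")
for n in("oil_bottle","staining_jar"):
  f=wmask(p,n);print(n,np.percentile(f[:,2],[2,50,98]),circ(f[(f[:,2]>10)&(f[:,2]<52)][:,:2]))
  t=f[f[:,2]>np.percentile(f[:,2],98)-5];print(cv2.minAreaRect(t[:,:2].astype(np.float32)))
m=arm.masks_of(b,"blue_slide_pack")[0]["mask"];v,u=np.nonzero(m&(b["range_z"]>0));f=world(b,u,v)*1000
t=f[f[:,2]>np.percentile(f[:,2],95)-6];print("carton",np.percentile(f[:,2],95),cv2.minAreaRect(t[:,:2].astype(np.float32)))
E
```

```text
t: 25.58
eef_pos: [0.4521, 0.0329, 0.1455]
ee_rot: [0.535, 1.571, 0.764]
force: [0.4, 0.3, -0.1]
width: 0.0527
t: 26.95
eef_pos: [0.4447, 0.3016, 0.1452]
ee_rot: [2.915, 1.57, -2.357]
force: [-0.8, -0.2, 0.9]
width: 0.0526
t 26.95 tcp [444.7 301.6 145.2] jaw deg 147.9 down [-0.001 -0.001 -1.   ] q [ 0.96  0.17 -0.36 -0.   -1.03 -1.52] F [-0.8 -0.2  0.9] w 52.6
oil_bottle [12.47932932 62.19393888 73.71006957] (array([442.79775531, 301.32431918]), np.float64(12.997593759580763))
((443.1762390136719, 302.39361572265625), (20.135072708129883, 22.21155548095703), 56.910648345947266)
staining_jar [ 5.59391865 84.58583921 86.28806799] (array([466.88710865, 411.68248372]), np.float64(22.344230161581336))
((441.3491516113281, 358.126953125), (141.8395538330078, 54.11751937866211), 59.21978759765625)
carton 67.25796548193017 ((452.5015869140625, -90.20217895507812), (30.63690185546875, 78.20063018798828), 83.1645278930664)
```

View pics/w6.png

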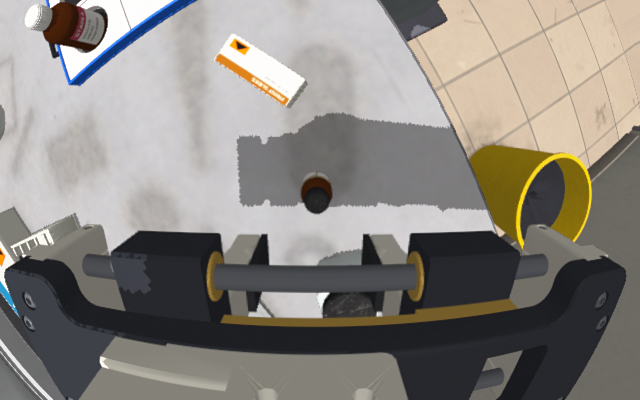

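The carton stands in its slot. The oil bottle (316,193) is centred between the jaws.

```bash
python3 -m inch '0 0 -0.9 0 0 0;0 0 -0.9 0 0 0;0 0 -0.9 0 0 0;0 0 -0.8 0 0 0;0 0 -0.45 0 0 0;0 0 -0.2 0 0 0;0 0 0 0 0 0;0 0 0 0 0 0'; python3 -m inch '0 0 0 0 0 0;0 0 0 0 0 0;0 0 0 0 0 0;0 0 0 0 0 0;0 0 0 0 0 0' 0.1 15;python3 -m inch '0 0 0 0 0 0;0 0 0 0 0 0'
```

```text
t: 28.2
eef_pos: [0.4454, 0.3024, 0.0218]
ee_rot: [-0.157, 1.569, 0.855]
force: [-0.0, 0.2, 0.9]
width: 0.0524
t: 28.82
eef_pos: [0.445, 0.302, 0.021]
ee_rot: [2.945, 1.571, -2.326]
force: [-1.1, -0.2, 0.7]
width: 0.0221
t: 29.08
eef_pos: [0.445, 0.302, 0.021]
ee_rot: [0.566, 1.571, 1.578]
force: [-0.4, 0.1, 0.2]
width: 0.0216
```

```bash
python3 -m inch '0 0 0.2 0 0 0;0 0 0.2 0 0 0;0 0 0 0 0 0;0 0 0 0 0 0'
python3 - <<'E'
from h import *
st();p=arm.grab_frame("wrist");a=arm.grab_frame("scene")
f=wmask(p,"oil_bottle");print(np.percentile(f[:,2],[2,50,98]),circ(f[(f[:,2]>15)&(f[:,2]<60)][:,:2]))
P=p["frame"][130:330,240:400];A=a["frame"][170:270,200:310]
cv2.imwrite("pics/oil.png",np.hstack([cv2.resize(P,(352,440)),cv2.resize(A,(440,440),interpolation=cv2.INTER_CUBIC)])[:,:,::-1])
E
```

```text
t: 29.58
eef_pos: [0.445, 0.302, 0.033]
ee_rot: [0.296, 1.571, 1.308]
force: [0.3, 0.6, -0.6]
width: 0.0218
t 29.57 tcp [445. 302.  33.] jaw deg 148.0 down [ 0.  0. -1.] q [ 0.96  0.3  -0.5  -0.   -0.77 -1.52] F [ 0.3  0.6 -0.6] w 21.8
[20.07527959 60.99823633 85.24253605] (array([444.25301499, 301.51310806]), np.float64(14.416562233727333))
```

View pics/oil.png

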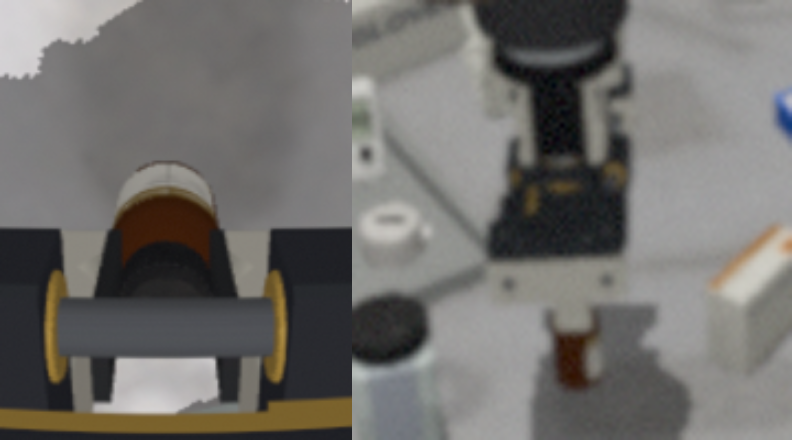

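The oil bottle is held by its cap at (165,270), upright and lifted. I'm carrying it over.

```bash
python3 -m inch '0 0 0.81 0 0 0;0 0 0.81 0 0 0;0 0 0.81 0 0 0;0 0 0.81 0 0 0;0 -0.9 0 0 0 -1;0.07 -1 0 0 0 -1;0.07 -1 0 0 0 -1;0.07 -1 0 0 0 -1;0.07 -1 0 0 0 -1;0.07 -1 0 0 0 -1;0.07 -1 0 0 0 -1;0.07 -1 0 0 0 -1'; python3 -m inch '0.07 -1 0 0 0 -1;0.07 -0.8 0 0 0 -1;0.03 -0.46 0 0 0 -1;0 0 0 0 0 0;0 0 0 0 0 0'
python3 - <<'E'
from h import *
st();p=arm.grab_frame("wrist")
f=wmask(p,"oil_bottle");print(np.percentile(f[:,2],[2,50,98]),circ(f[(f[:,2]>111)&(f[:,2]<160)][:,:2]))
E
```

```text
t: 31.22
eef_pos: [0.4596, 0.064, 0.1301]
ee_rot: [2.057, 1.571, 2.368]
force: [0.3, 0.3, -0.4]
width: 0.0217
t: 31.85
eef_pos: [0.4648, -0.0026, 0.1301]
ee_rot: [2.934, 1.571, 2.987]
force: [-0.8, -0.1, -0.8]
width: 0.0221
t 31.85 tcp [464.8  -2.6 130.1] jaw deg 93.1 down [-0.  0. -1.] q [ 0.42  0.07 -0.53 -0.   -0.97 -1.94] F [-0.8 -0.1 -0.8] w 22.1
[113.9125726  158.47737223 182.58351417] (array([462.00836263,  -3.76224385]), np.float64(12.068729052023029))
```

```bash
python3 -m inch '-0.04 0 -0.8 0 0 0;0 0 -0.8 0 0 0;0 0 -0.7 0 0 0;0 0 -0.4 0 0 0;0 0 -0.3 0 0 0;0 0 -0.2 0 0 0;0 0 -0.05 0 0 0;0 0 0 0 0 0;0 0 0 0 0 0';python3 -m inch '0 0 -0.05 0 0 0;0 0 0 0 0 0;0 0 0 0 0 0';python3 -m inch '0 0 -0.03 0 0 0;0 0 0 0 0 0;0 0 0 0 0 0'
```

```text
t: 33.08
eef_pos: [0.4639, -0.0028, 0.033]
ee_rot: [0.294, 1.57, 0.347]
force: [0.7, -0.2, -0.8]
width: 0.0222
t: 33.45
eef_pos: [0.4636, -0.0028, 0.0312]
ee_rot: [-0.06, 1.571, -0.008]
force: [0.3, -0.3, -1.1]
width: 0.0218
t: 33.83
eef_pos: [0.4636, -0.0028, 0.0302]
ee_rot: [-2.911, 1.571, -2.859]
force: [0.8, 0.6, -0.6]
width: 0.022
```

```bash
python3 -m inch '0 0 -0.03 0 0 0;0 0 0 0 0 0;0 0 0 0 0 0';python3 -m inch '0 0 -0.03 0 0 0;0 0 0 0 0 0;0 0 0 0 0 0'
```

```text
t: 34.2
eef_pos: [0.464, -0.0027, 0.0297]
ee_rot: [0.147, 1.57, 0.199]
force: [-0.5, 0.4, 5.3]
width: 0.0221
t: 34.58
eef_pos: [0.4646, -0.0027, 0.0295]
ee_rot: [0.049, 1.569, 0.102]
force: [-3.0, 0.4, 12.1]
width: 0.0222
```

```bash
python3 -m inch '0 0 0 0 0 0;0 0 0 0 0 0;0 0 0 0 0 0;0 0 1 0 0 0;0 0 1 0 0 0;0 0 1 0 0 0;0 0 1 0 0 0;0 1 0.2 0 0 1;0 1 0 0 0 1;0 1 0 0 0 1;0 1 0 0 0 1;0 1 0 0 0 1' 0.45 20; python3 -m inch '0.05 1 0 0 0 1;0.05 1 0 0 0 1;0.05 1 0 0 0 1;0.05 1 0 0 0 1;0.05 1 0 0 0 1;0.05 1 0 0 0 1;0.05 1 0 0 0 1;0 0 0 0 0 1;0 0 0 0 0 1;0 0 0 0 0 0;0 0 0 0 0 0' 1
python3 - <<'E'
from h import *
st();p=arm.grab_frame("wrist");save(p,"w7");b=arm.grab_frame("top")
v,u=np.nonzero(p["range_z"]>0);w=wworld(p,u,v);k=(np.hypot(w[:,0]-474,w[:,1]-411)<55)&(w[:,2]>6)&(w[:,2]<95);f=w[k]
print(np.percentile(f[:,2],[2,50,98]))
t=f[f[:,2]>80];print("lid",circ(t[:,:2]),cv2.minAreaRect(t[:,:2].astype(np.float32)))
print("all",cv2.minAreaRect(f[:,:2].astype(np.float32)))
m=arm.masks_of(b,"oil_bottle")[0];v,u=np.nonzero(m["mask"]&(b["range_z"]>0));f=world(b,u,v)*1000
t=f[f[:,2]>np.percentile(f[:,2],95)-6];print("oil",m["confidence"],np.percentile(f[:,2],95),cv2.minAreaRect(t[:,:2].astype(np.float32)))
E
```

```text
t: 36.08
eef_pos: [0.4633, 0.1481, 0.1542]
ee_rot: [3.048, 1.57, -2.744]
force: [-0.8, -0.0, 0.4]
width: 0.0389
t: 37.45
eef_pos: [0.474, 0.357, 0.1543]
ee_rot: [2.694, 1.57, -2.317]
force: [-1.1, 0.1, 0.1]
width: 0.0878
t 37.45 tcp [474.  357.  154.3] jaw deg 162.9 down [-0. -0. -1.] q [ 0.97  0.26 -0.23 -0.   -1.08 -1.27] F [-1.1  0.1  0.1] w 87.8
[ 9.45928739 80.45668905 86.31329333]
lid (array([473.38755376, 407.98261152]), np.float64(16.66380043723765)) ((471.92852783203125, 404.18743896484375), (31.610244750976562, 54.50056838989258), 72.66116333007812)
all ((472.8947448730469, 406.95709228515625), (38.00221633911133, 58.77790832519531), 77.02821350097656)Traceback (most recent call last):
  File "<stdin>", line 7, in <module>
IndexError: list index out of range
```

View pics/w7.png

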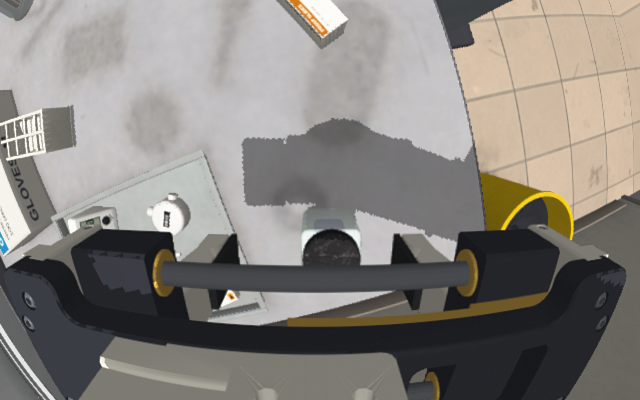

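The jar (330,235) is squared to the jaws. The tray lies to its left, so I'm checking its height where the finger will go, and the oil bottle's height.

```bash
python3 - <<'E'
from h import *
b=arm.grab_frame("top");v,u=np.mgrid[100:300,150:420];w=world(b,u.ravel(),v.ravel())*1000
for x,y in((522,402),(532,400),(542,397),(560,395),(422,426)):
    k=(abs(w[:,0]-x)<8)&(abs(w[:,1]-y)<12);print(x,y,np.percentile(w[k,2],[10,50,95]).round(1) if k.any() else None)
k=(np.hypot(w[:,0]-462.6,w[:,1]+2.7)<30)&(w[:,2]>60);t=w[k];print("oil",k.sum(),t[:,2].max(),circ(t[:,:2]),cv2.minAreaRect(t[:,:2].astype(np.float32)))
E
python3 -m inch '0.03 0.94 0 0 0 0.6;0 0.94 0 0 0 0;0 0 -0.5 0 0 0;0 0 0 0 0 0;0 0 0 0 0 0'
python3 - <<'E'
from h import *
st();p=arm.grab_frame("wrist");save(p,"w8")
v,u=np.nonzero(p["range_z"]>0);w=wworld(p,u,v);k=(np.hypot(w[:,0]-474,w[:,1]-411)<55)&(w[:,2]>6)&(w[:,2]<90);f=w[k]
print("all",cv2.minAreaRect(f[:,:2].astype(np.float32)),np.percentile(f[:,2],98))
E
```

```text
522 402 None
532 400 None
542 397 None
560 395 None
422 426 None
oil 56 84.65058729061936 (array([464.84754111,  -4.32999252]), np.float64(8.324407260085286)) ((464.38336181640625, -3.938673973083496), (22.06515884399414, 21.164491653442383), 44.88603973388672)
t: 38.28
eef_pos: [0.4751, 0.4129, 0.1396]
ee_rot: [-3.057, 1.57, -1.732]
force: [0.3, 0.4, -0.1]
width: 0.0876
t 38.27 tcp [475.1 412.9 139.6] jaw deg 166.0 down [-0. -0. -1.] q [ 1.03  0.33 -0.17  0.   -1.07 -1.27] F [ 0.3  0.4 -0.1] w 87.6
all ((474.7886962890625, 415.4048767089844), (55.13806915283203, 58.06293869018555), 74.32946014404297) 86.42351590384789
```

View pics/w8.png

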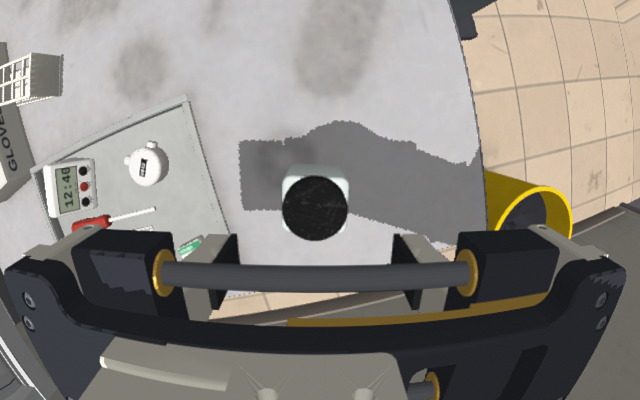

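The jar (315,205) is centred and the tray edge (about 228,250) is clear of the fingers. The oil bottle is in its well.

```bash
python3 -m inch '0 0.05 -0.8 0 0 -0.2;0 0 -0.8 0 0 0;0 0 -0.8 0 0 0;0 0 -0.8 0 0 0;0 0 -0.4 0 0 0;0 0 -0.17 0 0 0;0 0 0 0 0 0;0 0 0 0 0 0'; python3 -m inch '0 0 0 0 0 0;0 0 0 0 0 0;0 0 0 0 0 0;0 0 0 0 0 0;0 0 0 0 0 0' 0.3 25;python3 -m inch '0 0 0 0 0 0;0 0 0 0 0 0'
```

```text
t: 39.33
eef_pos: [0.4754, 0.4156, 0.0273]
ee_rot: [-0.418, 1.569, 0.891]
force: [0.5, -0.5, 0.7]
width: 0.088
t: 39.95
eef_pos: [0.4752, 0.4152, 0.0265]
ee_rot: [-0.621, 1.57, 0.688]
force: [1.7, -0.2, 1.8]
width: 0.0579
t: 40.2
eef_pos: [0.4752, 0.4152, 0.0265]
ee_rot: [-0.609, 1.57, 0.699]
force: [0.9, -0.0, 1.8]
width: 0.0576
```

```bash
python3 -m inch '0 0 0.2 0 0 0;0 0 0.3 0 0 0;0 0 0 0 0 0'
python3 - <<'E'
from h import *
st();p=arm.grab_frame("wrist")
v,u=np.nonzero(p["range_z"]>0);w=wworld(p,u,v);k=(np.hypot(w[:,0]-474,w[:,1]-411)<30)&(w[:,2]>15)&(w[:,2]<115);f=w[k]
t=f[f[:,2]>np.percentile(f[:,2],99)-6];print(np.percentile(f[:,2],[2,98]),cv2.minAreaRect(t[:,:2].astype(np.float32)))
E
```

```text
t: 40.58
eef_pos: [0.4754, 0.4156, 0.0424]
ee_rot: [-0.346, 1.569, 0.963]
force: [0.0, 0.7, -1.8]
width: 0.0582
t 40.58 tcp [475.4 415.6  42.4] jaw deg 165.0 down [ 0.001  0.001 -1.   ] q [ 1.03  0.42 -0.28  0.   -0.87 -1.29] F [ 0.   0.7 -1.8] w 58.2
[ 26.4962025 102.3581897] ((474.04034423828125, 414.85467529296875), (56.635135650634766, 52.69000244140625), 22.036701202392578)
```

```bash
python3 -m inch '0 0 0.8 0 0 0;0 0 0.9 0 0 0;0 0 0.9 0 0 0;0 0 0.9 0 0 0;0 -0.3 0.85 0 0 0;0.165 -0.9 0 0 0 0.1;0.165 -1 0 0 0 0.1;0.165 -1 0 0 0 0.1;0.165 -1 0 0 0 0.1;0.165 -1 0 0 0 0.1;0.165 -1 0 0 0 0.1;0.165 -1 0 0 0 0.1';python3 -m inch '0.165 -1 0 0 0 0.1;0.165 -1 0 0 0 0.1;0.165 -1 0 0 0 0.1;0.165 -1 0 0 0 0.1;0.165 -1 0 0 0 0.1;0.165 -1 0 0 0 0.1;0.165 -1 0 0 0 0.1;0.165 -1 0 0 0 0.1;0.165 -1 0 0 0 0.1;0.165 -1 0 0 0 0;0 0 0 0 0 0;0 0 0 0 0 0'
python3 - <<'E'
from h import *
st();p=arm.grab_frame("wrist");save(p,"w9")
v,u=np.nonzero(p["range_z"]>0);w=wworld(p,u,v);k=(np.hypot(w[:,0]-559,w[:,1]+101)<45)&(w[:,2]>145)&(w[:,2]<240);f=w[k]
t=f[f[:,2]>np.percentile(f[:,2],95)-6];print(np.percentile(f[:,2],[2,98]),cv2.minAreaRect(t[:,:2].astype(np.float32)))
E
```

```text
t: 42.12
eef_pos: [0.5095, 0.198, 0.1717]
ee_rot: [1.776, 1.57, -3.137]
force: [0.1, 0.6, -2.3]
width: 0.0576
t: 43.62
eef_pos: [0.5589, -0.1009, 0.1716]
ee_rot: [1.264, 1.57, 2.711]
force: [0.2, 0.5, -1.3]
width: 0.0579
t 43.62 tcp [ 558.9 -100.9  171.6] jaw deg 172.9 down [-0.  0. -1.] q [ 0.17  0.2  -0.26 -0.   -1.1  -0.29] F [ 0.2  0.5 -1.3] w 57.9
[156.59254899 236.15164131] ((555.0054321289062, -101.41676330566406), (81.70249938964844, 54.15387725830078), 13.034506797790527)
```

View pics/w9.png

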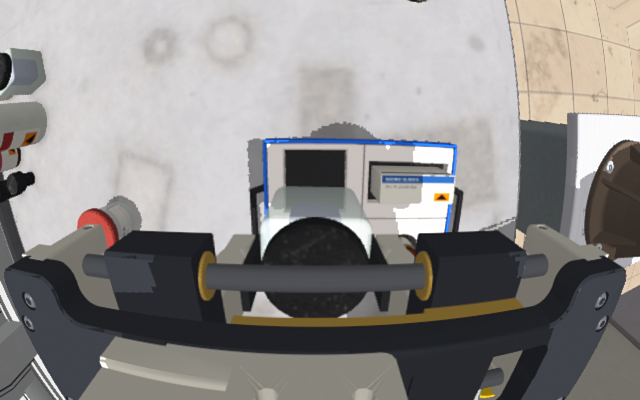

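The jar (315,240) is over the square well (315,165), square with the caddy. I'm lowering it.

```bash
python3 -m inch '0 0 -0.8 0 0 0;0 0 -0.8 0 0 0;0 0 -0.8 0 0 0;0 0 -0.8 0 0 0;0 0 -0.5 0 0 0;0 0 -0.4 0 0 0;0 0 -0.2 0 0 0;0 0 -0.1 0 0 0;0 0 0 0 0 0;0 0 0 0 0 0';python3 -m inch '0 0 -0.05 0 0 0;0 0 0 0 0 0;0 0 0 0 0 0';python3 -m inch '0 0 -0.04 0 0 0;0 0 0 0 0 0;0 0 0 0 0 0'
```

```text
t: 44.92
eef_pos: [0.5595, -0.1009, 0.0403]
ee_rot: [-1.413, 1.57, 0.035]
force: [0.5, -0.1, -0.5]
width: 0.0576
t: 45.3
eef_pos: [0.5592, -0.1009, 0.0384]
ee_rot: [-1.553, 1.571, -0.105]
force: [0.2, -0.4, -1.5]
width: 0.0579
t: 45.68
eef_pos: [0.5592, -0.1009, 0.0371]
ee_rot: [2.545, 1.571, -2.29]
force: [0.4, -0.6, -2.0]
width: 0.0579
```

```bash
python3 -m inch '0 0 -0.04 0 0 0;0 0 0 0 0 0;0 0 0 0 0 0';python3 -m inch '0 0 -0.03 0 0 0;0 0 0 0 0 0;0 0 0 0 0 0'
```

```text
t: 46.05
eef_pos: [0.5592, -0.1009, 0.0359]
ee_rot: [1.997, 1.571, -2.838]
force: [0.2, 0.6, -1.5]
width: 0.0578
t: 46.42
eef_pos: [0.5594, -0.101, 0.0355]
ee_rot: [-1.623, 1.57, -0.174]
force: [-1.9, -0.7, 4.2]
width: 0.0577
```

```bash
python3 -m inch '0 0 0 0 0 0;0 0 0 0 0 0;0 0 0 0 0 0;0 0 0.5 0 0 0;0 0 1 0 0 0;0 0 1 0 0 0;0 0 1 0 0 0;0 0 1 0 0 0;0 0 1 0 0 0;0 1 0 0 0 0;0 1 0 0 0 0;0 1 0 0 0 0' 0.85;python3 -m inch '0 1 0 0 0 0;0 1 0 0 0 0;0 1 0 0 0 0;0 1 0 0 0 0;0 1 0 0 0 0;0 1 0 0 0 0;0 1 0 0 0 0;0 1 0 0 0 0;0 1 0 0 0 0;0 0 0 0 0 0;0 0 0 0 0 0'
python3 - <<'E'
from h import *
st();b=arm.grab_frame("top");a=arm.grab_frame("scene");p=arm.grab_frame("wrist")
v,u=np.mgrid[100:320,150:560];w=world(b,u.ravel(),v.ravel())*1000
for n,(x,y),h in(("white",(569.5,-16),122),("oil",(462.6,-2.7),82),("jar",(559.4,-101.3),95),("carton",(452.2,-88.1),63),("red",(412,-328),113),("orange",(426,173),54)):
    k=(np.hypot(w[:,0]-x,w[:,1]-y)<55)&(abs(w[:,2]-h)<8);t=w[k]
    if k.sum()>5: r=cv2.minAreaRect(t[:,:2].astype(np.float32));print(n,k.sum(),"z",np.median(t[:,2]).round(1),"want",h,np.round(r[0],1),np.round(r[1],1),round(r[2],1),"target",x,y)
T=b["frame"][150:260,310:480];S=a["frame"][170:250,290:410]
cv2.imwrite("pics/end.png",np.hstack([cv2.resize(T,(420,272),interpolation=2),cv2.resize(S,(380,272),interpolation=2)])[:,:,::-1])
E
```

```text
t: 47.92
eef_pos: [0.5592, -0.0102, 0.2014]
ee_rot: [-1.202, 1.569, 0.246]
force: [0.7, 0.4, 0.4]
width: 0.0746
t: 49.3
eef_pos: [0.5591, 0.2589, 0.2007]
ee_rot: [-0.867, 1.57, 0.581]
force: [-0.3, -0.8, -0.2]
width: 0.0743
t 49.3 tcp [559.1 258.9 200.7] jaw deg 173.0 down [ 0.  0. -1.] q [ 0.75  0.26 -0.12  0.   -1.19 -0.87] F [-0.3 -0.8 -0.2] w 74.3
white 72 z 120.3 want 122 [571.  -14.5] [22.2 22.1] 0.8 target 569.5 -16
oil 50 z 80.6 want 82 [465.8  -3.6] [19.6 19.8] 45.2 target 462.6 -2.7
jar 315 z 93.5 want 95 [ 559.3 -100. ] [52.7 52.9] 0.4 target 559.4 -101.3
carton 326 z 62.8 want 63 [453.9 -90.5] [31.5 81.9] 82.8 target 452.2 -88.1
red 79 z 111.1 want 113 [ 412.1 -327. ] [25.2 25. ] 41.2 target 412 -328
orange 317 z 53.2 want 54 [425.9 173. ] [30.9 82.5] 21.9 target 426 173
```

View pics/end.png

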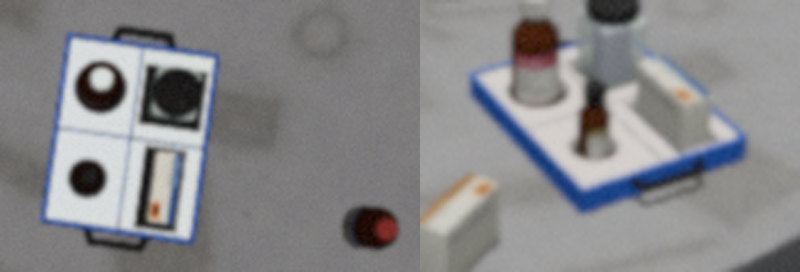

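All four stand in their wells: white-cap bottle (100,85), jar (177,92), oil bottle (87,178) and carton (160,190). The heights match and the red-cap bottle and orange carton have not moved, so I'm handing in.

```bash
python3 -c "
from station import arm
print(arm.job_done())"
```

```text
the job is handed in; nothing more can be done
None
```

All four kit parts are in their wells, released and upright, and I handed the job in at about 49 s of the 112 s allowed. The hand-in gives no verdict.

The last top-camera check showed each part within about 3.5 mm of its well centre and at the height expected for standing on the well floor. The carton lay along its slot to within about 1°. The red-capped bottle and the orange-banded carton are within about 1 mm of where they started.

Three things did not go as planned:
- **First carton grasp:** the fingers closed to nearly zero without gripping, although the carton stayed where it was. Gripping about 7 mm lower worked, and I did not find out why.
- **Oil bottle:** the fingers closed to 22 mm, so it was held by the cap instead of the 31 mm body. It stayed upright and was set down on the well floor before release. Together with the first carton grasp, this suggests the pads grip higher on a part than the stated geometry says.
- **Detections:** the networks returned some wrong hits, and no oil bottle at all in one check. I used depth measurements there instead.

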